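# Wedge up the chopping board for wiping underneath

### The arm

A 6-joint arm with a two-finger parallel gripper is mounted at the origin on a cart in front of the work surface, level with it; the furniture and walls round the work are solid. World frame = base frame: x ahead of the robot, y to its left, z up, the work surface at z = 0. Lengths are in m, angles in rad, forces in N, time in s.
With the tool pointing down it reaches from about 0.35 to 0.875 m from the base axis. Payload 4.2 kg.
Tool frame: the origin (TCP) lies between the finger pads; the fingertips stand 19 mm ahead of it and the grasp point (between the pads) is the TCP; z points along the fingers, y is the line along which they close (so a half turn about z gives the same grasp; the last joint's range is limited). The gripper opens to 85 mm and grips with 20 to 120 N. Pads are 22 mm wide; open, the fingers measure 114 mm over their backs; the gripper's body (76 mm by 85 mm) begins 54 mm behind the grasp point. The pads swing forward as they close: fully open they stand 13 mm farther back than shut.
Start: joints at [-0.898, 0.385, 0.008, 0, -1.194, -0.259], TCP at [0.251, -0.572, 0.25] pointing down, gripper open.
Joint ranges: [-3.14, 3.14], [-1.21, 2.06], [-1.07, 1.41], [-3.16, 2.05], [-2.99, -0.16], [-3.1, 3.1]. Speed limits (rad/s): [2.79, 2.79, 3.14, 3.14, 3.14, 3.14].

### API

Orientations are given as a rotation vector (axis times angle).
In Python, from rig import state, cams, env gives the robot as it stands.
- The arm moves only by the shell command python3 -m crank 'ROWS'. ROWS is a JSON object of lists of equal length, an entry for each row: "turn": the turn, a rotation vector about the tool's x, y, z in degrees, a list of three; "xyz": the shift along the tool's x, y, z in cm, a list of three; "gripper": the opening, from 0 (shut) to 1 (fully open). In form: {"turn": [[rx, ry, rz], ...], "xyz": [[dx, dy, dz], ...], "gripper": [gripper, ...]}. A call has 1 to 10 rows; each row is the pose to reach, as a shift and turn from the pose commanded when the call began, along the tool's axes at that moment; what a row does not reach only later rows make up. A row lasts 1/12 s, in which the tool goes at most 41.7 mm and 7.16 degrees, less where a joint would pass 70% of its speed; a pose out of reach is approached as far as the arm can. A call with a gripper value outside its range is refused whole. The fingers move at their own pace and stop on an object; the grip force is fixed at half the most. Time passes only in rows, so rows that repeat a pose let the fingers close. It gives the time, the measured TCP pose, the force, the opening and the grip force at its end, in the units of the state.
- state(): the state, without advancing time (a new reading comes with each control period).
- cams.read_camera(name): name is "side" or "top" or "wrist"; returns the picture (400x640x3 uint8, blue, green, red); there is no depth.
- cams.camera_params(name): a dict with "fx", "fy", "cx", "cy" (pixels), "extrinsics" (4x4, takes a point from camera to world coordinates); the wrist camera has in their place "mount" (4x4, takes a point from camera to tool coordinates, whose origin is the TCP and whose axes are the flange's). Camera axes: x right, y down, z forward; pixel columns grow to the right and rows downward; lengths in m; the calibration is good to about 2 mm. A picture is of the moment at which its call begins: read the wrist's pose just before it. camera_params takes no time and is no camera call.
- env.hand_in(): hands the job in; it is judged then, once.
The state is a dict: "t": time; "qpos": joint angles; "qd": joint speeds; "effort": joint torques, N m; "ee_pos": TCP position; "ee_rot": TCP orientation; "force": force on the tool from outside, world axes, zero at the start; "moment": the same for the moment, N m; "gripper_width": finger opening in m; "finger_force": force on a finger pad.
Only numpy, scipy, OpenCV 4.12 (cv2) and the standard library are available. Lean on these libraries where they do the work, as an engineer would, in place of code of your own. Each camera call takes 0.05 s, during which the arm holds its last target. There are 200 camera calls.

### The job

I want to wipe under the heavy chopping board. Push it back square and flush into the corner of the steel tray, against both lips, so it cannot slide away; then pick up the wooden wedge and push it, lying flat on the tray, thin end first under the middle of the board's free left end until the two feet at that end have just come off the tray, by about half a centimetre. Finish there still holding the wedge in the gripper, with nothing else touching the board's lifted end, and leave the other things where they are.

Things in the scene. Friction and masses are not known exactly. Their poses are not given: they have to be found in the camera images.
- tray: fixed stainless-steel worktop tray: a flat sheet 270 mm (x) by 450 mm (y), its floor 3 mm above the worktop, with an upturned lip (4 mm thick, its top 33 mm above the worktop) all along its back (+x) edge and all along its right (-y) end; front and left sides are open. Origin: under the sheet's centre, on the worktop; axes x to the back lip, y away from the right lip, z up
- tray_corner (a point): the point on the tray's floor where the inner faces of the two lips meet, at (131, -221, 3) mm in the tray's frame, same axes; the board is flush when its origin lies at (-105, 150, 0) mm from here, with the same yaw
- board: wooden chopping board 210 mm (x) by 300 mm (y), 22 mm thick, on four rubber feet 20 mm wide, 10 mm high; askew on the tray, 25 to 50 mm short of home each way. 0.6 to 1 kg; slides under a push of 3 to 7 N. Origin: under its centre, level with the feet's undersides (wood spans 10 to 32 mm above); x to its back, y to its left end. With its left end lifted it rocks on its right feet
- foot_right_front (a point): underside of the board's right front foot, at (-80, -125, 0) mm in the board's frame
- foot_right_back (a point): underside of the board's right back foot, at (80, -125, 0) mm in the board's frame
- foot_left_front (a point): underside of the board's left front foot, at (-80, 125, 0) mm in the board's frame
- foot_left_back (a point): underside of the board's left back foot, at (80, 125, 0) mm in the board's frame
- board_left_end (a point): middle of the lower edge of the board's left (free) end, at (0, 150, 10) mm in the board's frame; the gap below it is 10 mm high
- wedge: loose hardwood wedge lying flat to the right of the tray: 130 mm long (x), 40 wide (y), 4 mm high at the thin end (+x), rising evenly to 30 at the heel (-x), 65 g. Origin: middle of its underside; x to the thin end. It meets the board's end when its tip is 30 mm past that end; each further 10 mm raises the end by 2 mm (5 mm at about 55 mm)
- wedge_tip (a point): middle of the wedge's thin edge, underside, at (65, 0, 0) mm in the wedge's frame
- wedge_heel (a point): middle of the wedge's heel edge, underside, at (-65, 0, 0) mm in the wedge's frame
- mug: white mug, 94 mm high, 83 mm wide, loose; a bystander to leave alone. Origin: under its centre
- tub: yoghurt tub, 71 mm high and wide, loose; a bystander to leave alone. Origin: under its centre
- scissors: kitchen scissors lying flat, 199 mm long, loose; a bystander to leave alone. Origin: under its centre
- teaspoon: teaspoon lying flat, 132 mm long, loose; a bystander to leave alone. Origin: under its centre
- lemon_a: lemon, 78 mm long, left of the tray, loose; a bystander to leave alone. Origin: under its centre
- lemon_b: second lemon, 75 mm long, left of the tray, loose; a bystander to leave alone. Origin: under its centre

How it is judged:
By the outcome, as a careful person would: the job done as asked, in the order asked, and still so for the second after the job is handed in, while the arm keeps its last pose, push and grip.
It also fails if it takes over 72 s, if anything falls off the work surface, if the arm or the gripper's body presses on something with over 40 N, if the wrist force passes 120 N, or if a joint passes its speed limit or range.

## Working session

There is one attempt and no reset: what is moved stays moved. The work goes in short steps, Python scripts to look and compute and a shell command to move; the robot and the scene stay as the last step left them, time stands still between calls to the robot, and variables do not carry over. Pictures are saved under pics/ and viewed, at most 10 in all, crops included, and the job is handed in when it is done.

```bash
mkdir -p pics; ls; python3 - <<'E'
from rig import state,cams,env
import cv2,numpy as np
np.set_printoptions(precision=4,suppress=True)
print(state())
for n in("top","side","wrist"):
    cv2.imwrite(f"pics/{n}0.png",cams.read_camera(n)); print(n,cams.camera_params(n))
E
```

```text
pics
{'t': 0.0, 'qpos': array([-0.8984,  0.3856,  0.0066, -0.0005, -1.194 , -0.2586]), 'qd': array([-0.0004,  0.0004, -0.0003,  0.0005,  0.0015,  0.0003]), 'effort': array([ -0.0009, -39.2291,  18.8398,   4.1862,  -0.0046,  -0.    ]), 'ee_pos': array([ 0.2511, -0.5717,  0.2492]), 'ee_rot': array([ 0.6448, -3.0742, -0.0034]), 'force': array([-0.0708, -0.3176,  0.2683]), 'moment': array([-0.0566,  0.0458,  0.0044]), 'finger_force': 0.0, 'gripper_width': 0.08559988651311858}
top {'fx': 497.01624433321126, 'fy': 497.01624433321126, 'cx': 326.6559797906822, 'cy': 203.84505821988722, 'extrinsics': array([[-0.0115, -0.9814,  0.1918,  0.2409],
       [-0.9999,  0.0111, -0.003 , -0.0087],
       [ 0.0008, -0.1918, -0.9814,  1.5201],
       [ 0.    ,  0.    ,  0.    ,  1.    ]])}
side {'fx': 427.64385703792715, 'fy': 427.64385703792715, 'cx': 315.9851007620955, 'cy': 199.0394028251846, 'extrinsics': array([[ 0.9957, -0.0614,  0.0686,  0.4397],
       [-0.0898, -0.4834,  0.8708, -1.3082],
       [-0.0203, -0.8732, -0.4869,  0.7662],
       [ 0.    ,  0.    ,  0.    ,  1.    ]])}
wrist {'fx': 333.06482907416046, 'fy': 333.06482907416046, 'cx': 322.11013652015345, 'cy': 198.45129142860728, 'mount': array([[ 0.0008, -0.9492, -0.3148,  0.0801],
       [ 1.    ,  0.0007,  0.0002, -0.0005],
       [ 0.    , -0.3148,  0.9492, -0.1237],
       [ 0.    ,  0.    ,  0.    ,  1.    ]])}
```

View pics/top0.png

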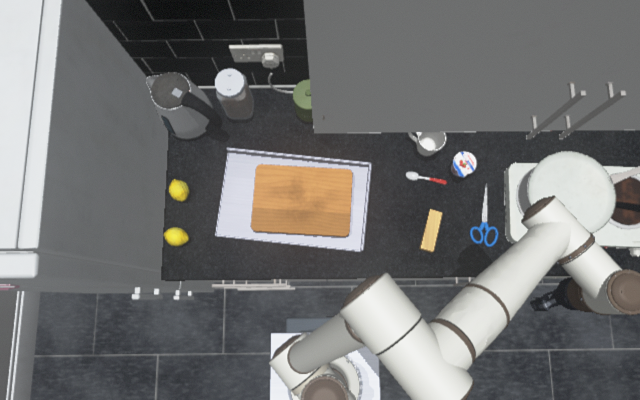

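View pics/side0.png

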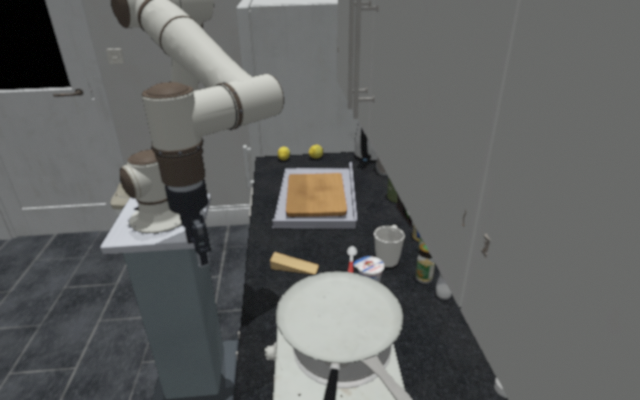

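The top view shows the tray (217–371, 150–250), the board (252–352, 165–237), the wedge (431, 230) and the lemons left at (178, 190/237). The side view shows the wedge at (294, 264), with its heel apparently on the left. Next I'll measure these.

```bash
cat > h.py <<'E'
import cv2,numpy as np
from rig import state,cams,env
from scipy.spatial.transform import Rotation as R
np.set_printoptions(precision=4,suppress=True)
def cam(n):
    p=cams.camera_params(n)
    if n=="wrist":
        s=state();T=np.eye(4);T[:3,:3]=R.from_rotvec(s["ee_rot"]).as_matrix();T[:3,3]=s["ee_pos"];E=T@p["mount"]
    else:E=p["extrinsics"]
    return p,E
def ray(c,uv,z):
    p,E=c;uv=np.atleast_2d(uv).astype(float)
    d=np.c_[(uv[:,0]-p["cx"])/p["fx"],(uv[:,1]-p["cy"])/p["fy"],np.ones(len(uv))]@E[:3,:3].T
    return E[:3,3]+d*((z-E[2,3])/d[:,2])[:,None]
def proj(c,P):
    p,E=c;q=(np.atleast_2d(P)-E[:3,3])@E[:3,:3]
    return np.c_[q[:,0]/q[:,2]*p["fx"]+p["cx"],q[:,1]/q[:,2]*p["fy"]+p["cy"]]
def blob(img,lo,hi,roi):
    x0,y0,x1,y1=roi;m=np.zeros(img.shape[:2],np.uint8)
    m[y0:y1,x0:x1]=cv2.inRange(cv2.cvtColor(img,cv2.COLOR_BGR2HSV),lo,hi)[y0:y1,x0:x1]
    cs,_=cv2.findContours(m,cv2.RETR_EXTERNAL,cv2.CHAIN_APPROX_NONE)
    return max(cs,key=cv2.contourArea)[:,0]
def rect(P):
    r=cv2.minAreaRect((P[:,:2]*1000).astype(np.float32));return r
E
python3 - <<'E'
from h import *
im=cv2.imread("pics/top0.png");c=cam("top")
b=blob(im,(5,80,60),(25,255,255),(230,140,375,255))
r=rect(ray(c,b,.035));print("board",r,cv2.boxPoints(r))
w=blob(im,(5,60,60),(30,255,255),(410,200,450,260))
for z in(.0,.017):
    r=rect(ray(c,w,z));print("wedge",z,r,cv2.boxPoints(r))
hsv=cv2.cvtColor(im,cv2.COLOR_BGR2HSV);print(hsv[160,235],hsv[240,300],hsv[200,225],hsv[270,200])
t=blob(im,(0,0,120),(180,90,255),(200,140,385,260))
ti=cv2.convexHull(t)[:,0]
a=cv2.approxPolyDP(ti,4,True)[:,0];print("tray px",a.tolist())
print(ray(c,a,.003)[:,:2],ray(c,a,.033)[:,:2])
s=cv2.resize(im[140:260,200:450],None,fx=3.2,fy=3.2,interpolation=cv2.INTER_CUBIC);cv2.imwrite("pics/crop.png",s)
E
```

```text
board ((545.1973876953125, 62.61407470703125), (297.2657470703125, 209.57769775390625), 86.05459594726562) [[430.4301 -78.4565]
 [639.5111 -92.8766]
 [659.9647 203.6846]
 [450.8837 218.1048]]
wedge 0.0 ((451.2046813964844, -334.11553955078125), (46.371280670166016, 133.48484802246094), 73.42229461669922) [[ 380.6212 -337.2948]
 [ 508.5576 -375.3801]
 [ 521.7881 -330.9363]
 [ 393.8517 -292.851 ]]
wedge 0.017 ((448.85302734375, -330.47564697265625), (45.85266876220703, 131.9919891357422), 73.4223403930664) [[ 379.059  -333.6194]
 [ 505.5646 -371.2787]
 [ 518.6471 -327.3319]
 [ 392.1414 -289.6726]]
[114  17 222] [115  12 231] [115  13 228] [98 16 62]
tray px [[227, 147], [369, 162], [363, 249], [215, 235]]
[[ 0.7253  0.3016]
 [ 0.6708 -0.1487]
 [ 0.3956 -0.1227]
 [ 0.4438  0.3308]] [[ 0.7157  0.2954]
 [ 0.6623 -0.1459]
 [ 0.3925 -0.1204]
 [ 0.4398  0.3241]]
```

View pics/crop.png

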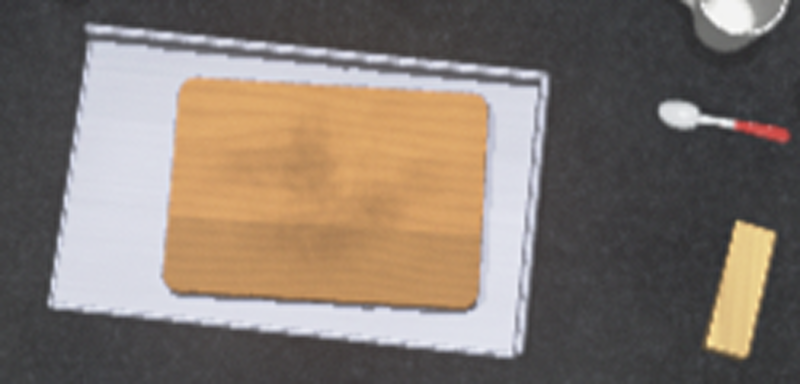

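The crop confirms the layout: the board is askew in the tray with gaps at the back and right, and the back-right corner is at crop (545, 75). I'll move to a viewing pose over the tray and measure closer with the wrist camera.

```bash
cat >> h.py <<'E'
def goal(pos,yang,R0=None,p0=None):
    "shift (cm, tool axes) and z turn (deg) to bring TCP to pos, tool down with tool y at world angle yang (deg)"
    s=state();R0=R.from_rotvec(s["ee_rot"]).as_matrix();p0=s["ee_pos"]
    y=np.array([np.cos(np.radians(yang)),np.sin(np.radians(yang)),0]);z=np.array([0,0,-1.]);G=np.c_[np.cross(y,z),y,z]
    print("t %.2f"%s["t"],"pos",p0,"xyz cm",(R0.T@(np.array(pos)-p0)*100).round(2),"turn",np.degrees(R.from_matrix(R0.T@G).as_rotvec()).round(2))
E
python3 - <<'E'
from h import *
goal([.46,.06,.30],83.5)
# cabinet lower corner: triangulate
a=cam("top");b=cam("side")
o1=a[1][:3,3];d1=ray(a,(313,132),0)[0]-o1
o2=b[1][:3,3];d2=ray(b,(350,105),0)[0]-o2
k=np.linalg.lstsq(np.c_[d1,-d2],o2-o1,rcond=None)[0];print(o1+k[0]*d1,o2+k[1]*d2)
E
```

```text
t 0.15 pos [ 0.2512 -0.5719  0.2495] xyz cm [-44.52  49.47  -4.98] turn [ 0.09 -0.03 30.2 ]
[0.6484 0.0193 0.3565] [0.6604 0.0186 0.3607]
```

```bash
python3 -m crank '{"turn":[[0,0,3],[0,0,6],[0,0,9],[0,0,12],[0,0,15],[0,0,18],[0,0,21],[0,0,24],[0,0,27],[0,0,30.2]],"xyz":[[-2.6,2.9,-0.5],[-5.2,5.8,-1],[-7.8,8.7,-1.5],[-10.4,11.6,-2],[-13,14.5,-2.5],[-15.6,17.4,-3],[-18.2,20.3,-3.5],[-20.8,23.2,-4],[-23.4,26.1,-4.5],[-26,29,-5]],"gripper":[1,1,1,1,1,1,1,1,1,1]}'; python3 -c "
from h import *
goal([.46,.06,.30],83.5)"
```

```text
t: 0.98
ee_pos: [0.3726, -0.2003, 0.3005]
ee_rot: [0.182, 3.136, 0.0]
force: [0.7, 0.3, -0.9]
gripper_width: 0.0853
finger_force: 0.0
t 0.98 pos [ 0.3726 -0.2003  0.3005] xyz cm [-5.66 26.87  0.06] turn [ 0.01  0.01 -0.16]
```

```bash
python3 -m crank '{"turn":[[0,0,0],[0,0,0],[0,0,0],[0,0,0],[0,0,0],[0,0,0],[0,0,0],[0,0,0],[0,0,0],[0,0,0]],"xyz":[[-0.7,3.4,0],[-1.4,6.8,0],[-2.1,10.1,0],[-2.8,13.4,0],[-3.6,16.8,0],[-4.3,20.2,0],[-5,23.6,0],[-5.6,26.9,0],[-5.6,26.9,0],[-5.6,26.9,0]],"gripper":[1,1,1,1,1,1,1,1,1,1]}'; python3 - <<'E'
from h import *
c=cam("wrist");im=cams.read_camera("wrist");cv2.imwrite("pics/w1.png",im)
print(state()["qpos"])
b=blob(im,(5,80,60),(25,255,255),(0,0,640,400))
r=rect(ray(c,b,.035));print("board",r,cv2.boxPoints(r))
E
```

```text
t: 1.82
ee_pos: [0.4589, 0.0602, 0.2997]
ee_rot: [-0.173, -3.135, 0.001]
force: [-1.5, -0.1, -0.7]
gripper_width: 0.0851
finger_force: 0.0
[ 0.4812  0.0681 -0.2845 -0.0002 -1.2196 -2.1639]
board ((545.5904541015625, 64.04257202148438), (296.3837890625, 210.7228240966797), 86.09770202636719) [[430.3881 -76.6354]
 [640.6223 -90.9762]
 [660.7928 204.7205]
 [450.5586 219.0613]]
```

View pics/w1.png

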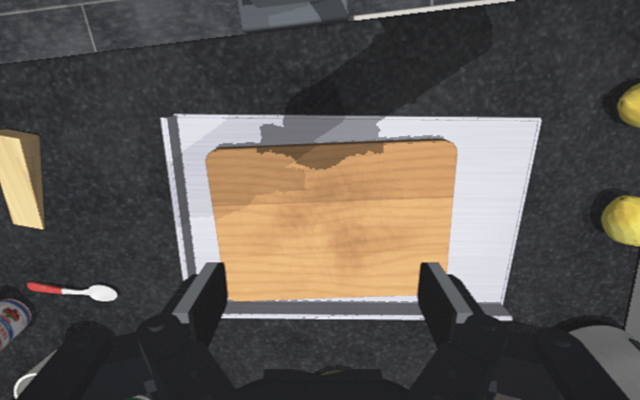

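The wrist view shows the whole tray: its front-left corner is at (541, 118), the right lip runs (162, 118)→(187, 280), and the board's front edge is at y≈145. The wedge is at (20, 180) with its tall end toward the robot. I'll fit the tray edges.

```bash
python3 - <<'E'
from h import *
im=cv2.imread("pics/w1.png");c=cam("wrist")
g=cv2.GaussianBlur(cv2.cvtColor(im,cv2.COLOR_BGR2GRAY),(3,3),0)
V=g>120
left=np.array([(np.where(V[r,455:580])[0].max()+455.5,r) for r in range(130,280,4)])
front=np.array([(k,np.where(V[90:140,k])[0].min()+89.5) for k in list(range(185,255,4))+list(range(400,535,4))])
def fit(P):
    vx,vy,x,y=cv2.fitLine((P[:,:2]*1000).astype(np.float32),cv2.DIST_HUBER,0,.01,.01).ravel();return np.array([x,y]),np.array([vx,vy])
L=fit(ray(c,left,.003));F=fit(ray(c,front,.003))
for n,(p,d) in(("left",L),("front",F)):print(n,p,np.degrees(np.arctan2(d[1],d[0])))
k=np.linalg.solve(np.c_[L[1],-F[1]],F[0]-L[0]);C=L[0]+k[0]*L[1];print("front-left corner",C)
print(ray(c,[(162,116),(175,116),(187,278)],.033)[:,:2],ray(c,[(510,318),(220,318)],.033)[:,:2])
ps=-np.radians(90-np.degrees(np.arctan2(*(F[1]*np.sign(F[1][1]))[::-1])))
for psi in(ps,np.radians(-6.6)):
    Q=np.array([[np.cos(psi),-np.sin(psi)],[np.sin(psi),np.cos(psi)]])
    print(np.degrees(psi),"tray origin",C-Q@[-135,225],"corner",C+Q@[266,-446],"BR outer",C+Q@[270,-450],"board home",C+Q@[161,-296])
# wedge from wrist
w=blob(im,(5,50,60),(32,255,255),(0,100,60,260));a=cv2.approxPolyDP(w.reshape(-1,1,2),3,True)[:,0];print(a.tolist());print(ray(c,a,0)[:,:2]);
E
```

```text
left [548.8239 320.2185] -6.924105
front [419.9341 148.6942] 83.10519
front-left corner [442.2402 333.162 ]
[[ 0.3887 -0.1172]
 [ 0.3903 -0.1024]
 [ 0.5991 -0.1391]] [[ 0.7119  0.2955]
 [ 0.667  -0.1083]]
-6.894813 tray origin [549.2534  93.5829] corner [ 652.7756 -141.5451] BR outer [ 656.2665 -145.9963] board home [566.542   19.9751]
-6.6 tray origin [550.4847  94.1367] corner [ 655.2154 -140.4555] BR outer [ 658.7292 -144.8887] board home [568.1519  20.6188]
[[2, 129], [0, 185], [11, 221], [43, 229], [39, 136]]
[[ 0.3827 -0.3365]
 [ 0.4525 -0.3691]
 [ 0.5034 -0.3753]
 [ 0.5198 -0.3361]
 [ 0.3962 -0.2936]]
```

```bash
python3 -c "
from h import *
goal([.404,.081,.026],83.1)"
```

```text
t 1.87 pos [0.4585 0.0592 0.2998] xyz cm [ 5.63  1.57 27.39] turn [-0.04 -0.07  0.48]
```

```bash
python3 -m crank '{"turn":[[0,0,0.5],[0,0,0.5],[0,0,0.5],[0,0,0.5],[0,0,0.5],[0,0,0.5],[0,0,0.5],[0,0,0.5],[0,0,0.5],[0,0,0.5]],"xyz":[[1.6,0.5,3.2],[3.2,1,6.4],[4.8,1.5,9.6],[5.6,1.5,13],[5.6,1.5,16.5],[5.6,1.5,20],[5.6,1.5,23],[5.6,1.5,26],[5.6,1.5,27.3],[5.6,1.5,27.3]],"gripper":[1,1,1,1,1,1,1,1,1,1]}'; python3 -c "
from h import *
print(state()['force'],state()['qpos'])
goal([.404,.081,.026],83.1)"
```

```text
t: 2.7
ee_pos: [0.4029, 0.0778, 0.0249]
ee_rot: [-0.195, -3.13, 0.007]
force: [-0.7, 0.2, -0.4]
gripper_width: 0.0853
finger_force: 0.0
[-0.7286  0.1639 -0.369 ] [ 0.5906  0.3704 -0.7711 -0.0004 -0.4366 -2.2853]
t 2.70 pos [0.4029 0.0778 0.0249] xyz cm [-0.07  0.33 -0.11] turn [-0.27 -0.32 -0.22]
```

```bash
python3 -m crank '{"turn":[[0,0,0],[0,0,0],[0,0,0],[0,0,0],[0,0,0],[0,0,0],[0,0,0],[0,0,0],[0,0,0],[0,0,0]],"xyz":[[-0.8,0.2,-0.1],[-1.4,0.3,-0.1],[-1.8,0.3,-0.1],[-2.2,0.3,-0.1],[-2.7,0.3,-0.1],[-3.2,0.3,-0.1],[-3.6,0.3,-0.1],[-4,0.3,-0.1],[-4.4,0.3,-0.1],[-4.4,0.3,-0.1]],"gripper":[1,1,1,1,1,1,1,1,1,1]}'; python3 - <<'E'
from h import *
s=state();print(s["ee_pos"],s["force"],s["moment"])
cv2.imwrite("pics/t1.png",cams.read_camera("top"))
im=cv2.imread("pics/t1.png");c=cam("top")
b=blob(im,(5,80,60),(25,255,255),(230,140,375,255))
r=rect(ray(c,b,.035));print("board",r,cv2.boxPoints(r))
E
```

```text
t: 3.53
ee_pos: [0.4483, 0.0771, 0.0287]
ee_rot: [-0.192, -3.134, 0.001]
force: [-3.6, -0.2, 2.6]
gripper_width: 0.0857
finger_force: 1.4
[0.4483 0.0771 0.0287] [-3.6329 -0.1888  2.6348] [0.0378 0.7139 0.1121]
board ((563.9896240234375, 56.83631134033203), (297.49029541015625, 210.98692321777344), 84.41901397705078) [[ 444.5304  -80.9442]
 [ 654.5172 -101.4633]
 [ 683.4489  194.6169]
 [ 473.4621  215.1359]]
```

```bash
python3 -m crank '{"turn":[[0,0,0],[0,0,0],[0,0,0],[0,0,0]],"xyz":[[-0.3,0,0],[-0.6,0,0],[-0.9,0,0],[-0.9,0,0]],"gripper":[1,1,1,1]}'; python3 -m crank '{"turn":[[0,0,0],[0,0,0],[0,0,0]],"xyz":[[-0.2,0,0],[-0.4,0,0],[-0.4,0,0]],"gripper":[1,1,1]}'; python3 - <<'E'
from h import *
s=state();print(s["ee_pos"],s["force"],s["moment"])
cv2.imwrite("pics/t2.png",cams.read_camera("top"))
im=cv2.imread("pics/t2.png");c=cam("top")
b=blob(im,(5,80,60),(25,255,255),(230,140,375,255))
r=rect(ray(c,b,.035));print("board",r)
E
```

```text
t: 3.92
ee_pos: [0.457, 0.0762, 0.0285]
ee_rot: [-0.191, -3.134, 0.001]
force: [-3.9, 0.6, 3.7]
gripper_width: 0.0853
finger_force: 2.4
t: 4.17
ee_pos: [0.4584, 0.0756, 0.0281]
ee_rot: [-0.19, -3.129, 0.003]
force: [-11.5, 7.0, 6.3]
gripper_width: 0.0851
finger_force: 6.5
[0.4584 0.0756 0.0281] [-11.4612   7.0489   6.2982] [2.0585 3.252  0.4918]
board ((571.8206176757812, 54.33390808105469), (297.7962951660156, 209.1362762451172), 83.05967712402344)
```

```bash
python3 -m crank '{"turn":[[0,0,0],[0,0,0],[0,0,0],[0,0,0],[0,0,-7],[0,0,-14],[0,0,-21],[0,0,-28],[0,0,-35],[0,0,-42]],"xyz":[[1.5,0,0],[2.5,0,-1],[2.5,1,-4],[1,3,-8],[-1,5.5,-9],[-3,8,-9],[-5,10.5,-9],[-7,13,-9],[-9,15,-9],[-11,16.5,-9]],"gripper":[1,1,1,1,1,1,1,1,1,1]}'; python3 -c "
from h import *
goal([.5946,.243,.027],173.1)"
```

```text
t: 5.05
ee_pos: [0.593, 0.2284, 0.1189]
ee_rot: [-0.955, 2.99, 0.001]
force: [-0.2, -0.5, 0.6]
gripper_width: 0.0852
finger_force: 0.0
t 5.05 pos [0.593  0.2284 0.1189] xyz cm [-0.95  1.1   9.19] turn [ -0.08   0.15 -47.69]
```

```bash
python3 -m crank '{"turn":[[0,0,-7],[0,0,-14],[0,0,-21],[0,0,-28],[0,0,-35],[0,0,-42],[0,0,-47.7],[0,0,-47.7],[0,0,-47.7],[0,0,-47.7]],"xyz":[[-0.5,0.5,0],[-1,1.1,0],[-1,1.1,0],[-1,1.1,0],[-1,1.1,0],[-1,1.1,2],[-1,1.1,5],[-1,1.1,8],[-1,1.1,9.1],[-1,1.1,9.1]],"gripper":[1,1,1,1,1,1,1,1,1,1]}'; python3 - <<'E'
from h import *
s=state();print(s["ee_pos"],s["force"],s["qpos"])
goal([.5946,.243,.027],173.1)
u=np.array([.12,.9928]);print("tray y of TCP from corner (mm)",(s["ee_pos"][:2]*1000-[652.8,-141.5])@u,"home at ~311")
E
```

```text
t: 5.88
ee_pos: [0.5915, 0.24, 0.0242]
ee_rot: [2.071, -2.355, -0.001]
force: [0.1, 0.2, -0.7]
gripper_width: 0.0857
finger_force: 0.0
[0.5915 0.24   0.0242] [ 0.1056  0.1679 -0.6956] [ 0.6384  0.6366 -0.1957 -0.0004 -0.7444 -0.7664]
t 5.88 pos [0.5915 0.24   0.0242] xyz cm [-0.33 -0.26 -0.28] turn [ 0.25 -0.22 -0.45]
tray y of TCP from corner (mm) 371.45068150276813 home at ~311
```

```bash
python3 -m crank '{"turn":[[0,0,-0.4],[0,0,-0.4],[0,0,-0.4],[0,0,-0.4],[0,0,-0.4],[0,0,-0.4],[0,0,-0.4],[0,0,-0.4],[0,0,-0.4],[0,0,-0.4]],"xyz":[[0.8,-0.2,-0.2],[1.4,-0.2,-0.2],[2,-0.2,-0.2],[2.5,-0.2,-0.2],[3,-0.2,-0.2],[3.5,-0.2,-0.2],[4,-0.2,-0.2],[4.5,-0.2,-0.2],[5,-0.2,-0.2],[5.2,-0.2,-0.2]],"gripper":[1,1,1,1,1,1,1,1,1,1]}'; python3 -m crank '{"turn":[[0,0,0],[0,0,0],[0,0,0]],"xyz":[[0.3,0,0],[0.5,0,0],[0.5,0,0]],"gripper":[1,1,1]}'; cat > b.py <<'E'
from h import *
def board(tag,roi=(230,140,390,255)):
    s=state();print(s["ee_pos"],s["force"],s["moment"])
    p=(s["ee_pos"][:2]*1000-[652.8,-141.5]);print("TCP tray x,y from corner",p@[.9928,-.12],p@[.12,.9928])
    im=cams.read_camera("top");cv2.imwrite(f"pics/{tag}.png",im)
    r=rect(ray(cam("top"),blob(im,(5,80,60),(25,255,255),roi),.035));print("board",r)
    p=np.array(r[0])-[652.8,-141.5];print("centre from corner (want -105,150)",p@[.9928,-.12],p@[.12,.9928])
E
python3 -c "
from b import *;board('t3')"
```

```text
t: 6.72
ee_pos: [0.5896, 0.1907, 0.0311]
ee_rot: [-2.08, 2.346, -0.0]
force: [-1.3, 7.1, 3.4]
gripper_width: 0.0855
finger_force: 3.5
t: 6.97
ee_pos: [0.589, 0.1859, 0.0311]
ee_rot: [-2.081, 2.346, -0.001]
force: [-1.0, 5.7, 2.3]
gripper_width: 0.0856
finger_force: 2.6
[0.589  0.1859 0.0311] [-0.9643  5.7425  2.3034] [ 1.4524  0.2701 -0.0191]
TCP tray x,y from corner -102.59853282307007 317.40290827363555
board ((568.3241577148438, 25.941970825195312), (299.0063171386719, 209.68814086914062), 83.04286193847656)
centre from corner (want -105,150) -103.96065271972653 156.09928756103517
```

```bash
python3 -m crank '{"turn":[[0,0,0],[0,0,0],[0,0,0]],"xyz":[[0.3,0,0],[0.6,0,0],[0.6,0,0]],"gripper":[1,1,1]}';python3 -m crank '{"turn":[[0,0,0],[0,0,0],[0,0,0]],"xyz":[[0.2,0,0],[0.3,0,0],[0.3,0,0]],"gripper":[1,1,1]}'; python3 -c "
from b import *;board('t4')"
```

```text
t: 7.27
ee_pos: [0.5883, 0.1799, 0.0311]
ee_rot: [-2.081, 2.347, -0.001]
force: [-0.3, 5.7, 2.6]
gripper_width: 0.0853
finger_force: 2.7
t: 7.52
ee_pos: [0.5881, 0.1775, 0.0311]
ee_rot: [-2.08, 2.346, -0.001]
force: [-0.7, 6.5, 3.4]
gripper_width: 0.0852
finger_force: 3.5
[0.5881 0.1775 0.0311] [-0.7257  6.4961  3.3908] [ 1.9953  0.446  -0.0631]
TCP tray x,y from corner -102.54449022583097 308.92863626460957
board ((567.2677001953125, 16.972549438476562), (298.5541687011719, 209.59420776367188), 83.08509826660156)
centre from corner (want -105,150) -103.93317317871089 147.06767110595703
```

Still sliding freely, so the lip isn't reached yet.

```bash
python3 -m crank '{"turn":[[0,0,0],[0,0,0],[0,0,0]],"xyz":[[0.2,0,0],[0.3,0,0],[0.3,0,0]],"gripper":[1,1,1]}';python3 -m crank '{"turn":[[0,0,0],[0,0,0],[0,0,0]],"xyz":[[0.2,0,0],[0.2,0,0],[0.2,0,0]],"gripper":[1,1,1]}'; python3 -c "
from b import *;board('t5')"
```

```text
t: 7.82
ee_pos: [0.5881, 0.1773, 0.0311]
ee_rot: [-2.078, 2.343, 0.002]
force: [-2.0, 16.0, 2.3]
gripper_width: 0.0855
finger_force: 7.8
t: 8.07
ee_pos: [0.5881, 0.1772, 0.0312]
ee_rot: [-2.076, 2.341, 0.003]
force: [-3.8, 21.5, 0.6]
gripper_width: 0.0853
finger_force: 10.5
[0.5881 0.1772 0.0312] [-3.8264 21.475   0.612 ] [ 6.0738  1.6776 -0.1792]
TCP tray x,y from corner -102.4404352210423 308.6230536812084
board ((567.2533569335938, 16.871231079101562), (298.1519470214844, 209.59600830078125), 83.08363342285156)
centre from corner (want -105,150) -103.93525496582026 146.9653610473633
```

```bash
python3 -m crank '{"turn":[[0,0,0],[0,0,0],[0,0,-7],[0,0,-14],[0,0,-21],[0,0,-28],[0,0,-35],[0,0,-42],[0,0,-49],[0,0,-56]],"xyz":[[-2,0,0],[-2.5,0,-2],[-2.5,0.5,-6],[-1,1,-10],[2,1.5,-13],[5.5,2,-16],[9,3,-18],[13,4,-20],[17,5,-21],[21,6,-22]],"gripper":[1,1,1,1,1,1,1,1,1,1]}'; python3 -c "
from h import *
print(state()['qpos']);goal([.41,-.31,.25],253.4)"
```

```text
t: 8.95
ee_pos: [0.5046, -0.0212, 0.248]
ee_rot: [-2.945, 1.091, -0.003]
force: [1.0, 0.3, -0.2]
gripper_width: 0.0856
finger_force: 0.0
[ 0.2804  0.181  -0.2854  0.0006 -1.1025  0.5807]
t 8.95 pos [ 0.5046 -0.0212  0.248 ] xyz cm [11.64 28.07 -0.22] turn [ -0.06  -0.1  -24.05]
```

```bash
python3 -m crank '{"turn":[[0,0,-4],[0,0,-8],[0,0,-12],[0,0,-16],[0,0,-20],[0,0,-24],[0,0,-24],[0,0,-24],[0,0,-24],[0,0,-24]],"xyz":[[1.5,3.5,0],[3,7,0],[4.5,10.5,0],[6,14,0],[7.5,17.5,0],[9,21,0],[10.5,24.5,0],[11.6,28,0],[11.6,28,0],[11.6,28,0]],"gripper":[1,1,1,1,1,1,1,1,1,1]}'; python3 - <<'E'
from h import *
c=cam("wrist");im=cams.read_camera("wrist");cv2.imwrite("pics/w2.png",im)
w=blob(im,(5,50,60),(32,255,255),(0,0,640,400));a=cv2.approxPolyDP(w.reshape(-1,1,2),3,True)[:,0]
x,y,ww,hh=cv2.boundingRect(w);print(x,y,ww,hh,a.tolist());print(ray(c,a,0)[:,:2])
cv2.imwrite("pics/w2c.png",cv2.resize(im[max(0,y-60):y+hh+60,max(0,x-80):x+ww+80],None,fx=2,fy=2))
E
```

```text
t: 9.78
ee_pos: [0.4078, -0.3082, 0.2461]
ee_rot: [-3.106, 0.472, 0.001]
force: [0.5, -0.3, -0.3]
gripper_width: 0.0854
finger_force: 0.0
0 0 138 214 [[0, 0], [0, 213], [113, 193], [137, 184], [70, 1]]
[[ 0.6567 -0.0562]
 [ 0.4645  0.0745]
 [ 0.447  -0.0656]
 [ 0.4486 -0.0974]
 [ 0.6357 -0.121 ]]
```

View pics/w2c.png

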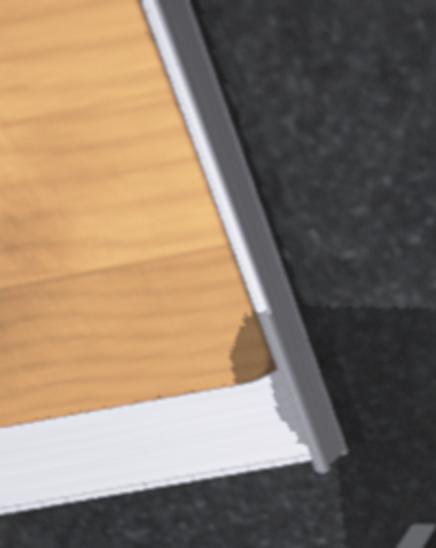

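The crop happened to catch the board's right-front corner. It lies along the right lip with no visible floor gap. The wedge is a different blob, so I'll isolate it.

```bash
python3 - <<'E'
from h import *
c=cam("wrist");im=cv2.imread("pics/w2.png")
w=blob(im,(5,50,60),(32,255,255),(200,0,500,400));a=cv2.approxPolyDP(w.reshape(-1,1,2),2,True)[:,0]
x,y,ww,hh=cv2.boundingRect(w);print(x,y,ww,hh,a.tolist());print(ray(c,a,0)[:,:2])
cv2.imwrite("pics/w2c.png",cv2.resize(im[max(0,y-30):y+hh+30,max(0,x-60):x+ww+60],None,fx=2,fy=2))
E
```

```text
310 54 42 133 [[314, 54], [311, 56], [310, 184], [347, 186], [351, 56]]
[[ 0.5205 -0.333 ]
 [ 0.5196 -0.3295]
 [ 0.3901 -0.2869]
 [ 0.3753 -0.3271]
 [ 0.5075 -0.3686]]
```

View pics/w2c.png

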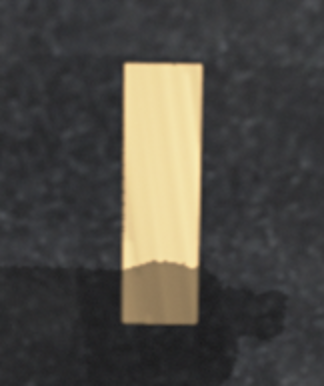

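The wedge is clear, with its tip edge at pixels (311–351, 55) and its heel top edge at (310–348, 186). I'll cast those onto z = 4 and 30 mm.

```bash
python3 - <<'E'
from h import *
c=cam("wrist")
t=ray(c,[(310.5,54),(351.8,54.5)],.004)[:,:2];h=ray(c,[(309.5,185.5),(348,186.5)],.03)[:,:2]
T=t.mean(0);H=h.mean(0);d=T-H
print(T,H,"len",np.linalg.norm(d),"widths",np.linalg.norm(t[0]-t[1]),np.linalg.norm(h[0]-h[1]),"yaw",np.degrees(np.arctan2(d[1],d[0])))
g=H+d/np.linalg.norm(d)*.024;print("grasp",g)
goal([g[0],g[1],.022],np.degrees(np.arctan2(d[1],d[0]))-90)
E
```

```text
[ 0.5148 -0.3495] [ 0.39   -0.3089] len 0.13120237683019148 widths 0.0417957101867554 0.0409148520489374 yaw -18.024215770306867
grasp [ 0.4128 -0.3163]
t 9.83 pos [ 0.4084 -0.3072  0.2462] xyz cm [ 0.7   0.74 22.42] turn [-0.    0.03  0.87]
```

```bash
python3 -m crank '{"turn":[[0,0,0.5],[0,0,0.5],[0,0,0.5],[0,0,0.5],[0,0,0.5],[0,0,0.5],[0,0,0.5],[0,0,0.5],[0,0,0.5],[0,0,0.5]],"xyz":[[0.7,0.7,3],[0.7,0.7,6.5],[0.7,0.7,10],[0.7,0.7,13.5],[0.7,0.7,17],[0.7,0.7,19.5],[0.7,0.7,21.2],[0.7,0.7,22.2],[0.7,0.7,22.2],[0.7,0.7,22.2]],"gripper":[1,1,1,1,1,1,1,1,1,1]}';  python3 -c "
from h import *
print(state()['force']);goal([.4128,-.3163,.024],252.2)"
```

```text
t: 10.67
ee_pos: [0.4149, -0.3148, 0.0246]
ee_rot: [3.105, -0.476, 0.0]
force: [-0.1, 0.5, 0.1]
gripper_width: 0.0858
finger_force: 0.0
[-0.0505  0.5429  0.1484]
t 10.67 pos [ 0.4149 -0.3148  0.0246] xyz cm [-0.16  0.2   0.06] turn [ 0.01 -0.02  0.38]
```

```bash
python3 -m crank '{"turn":[[0,0,0],[0,0,0],[0,0,0],[0,0,0],[0,0,0],[0,0,0],[0,0,0],[0,0,0],[0,0,0],[0,0,0]],"xyz":[[-0.2,0.2,0],[-0.2,0.2,0],[-0.2,0.2,0],[-0.2,0.2,0],[-0.2,0.2,0],[-0.2,0.2,0],[-0.2,0.2,0],[-0.2,0.2,0],[-0.2,0.2,0],[-0.2,0.2,0]],"gripper":[0.8,0.6,0.4,0.2,0,0,0,0,0,0]}';  python3 -c "
from h import *
print(state()['force'],state()['ee_pos'])"
```

```text
t: 11.5
ee_pos: [0.4125, -0.317, 0.0255]
ee_rot: [3.104, -0.478, 0.004]
force: [-0.6, -0.1, 6.1]
gripper_width: 0.0388
finger_force: 61.9
[-0.596  -0.0624  6.1253] [ 0.4125 -0.317   0.0255]
```

```bash
python3 -m crank '{"turn":[[0,0,0],[0,0,0],[0,0,0],[0,0,0],[0,0,0],[0,0,0],[0,0,0]],"xyz":[[-0.2,0.2,-1],[-0.2,0.2,-3],[-0.2,0.2,-6],[-0.2,0.2,-9.5],[-0.2,0.2,-12],[-0.2,0.2,-12.5],[-0.2,0.2,-12.5]],"gripper":[0,0,0,0,0,0,0]}';  python3 -c "
from h import *
print(state()['force'],state()['qpos'])
cv2.imwrite('pics/s1.png',cams.read_camera('side'))
im=cams.read_camera('wrist');cv2.imwrite('pics/w3.png',im)
goal([.5999,.2859,.15],173.1)"
```

```text
t: 12.08
ee_pos: [0.4099, -0.3183, 0.1518]
ee_rot: [3.104, -0.479, 0.008]
force: [-0.4, 0.0, -2.4]
gripper_width: 0.039
finger_force: 61.1
[-0.36    0.037  -2.4206] [-0.3473  0.3016 -0.3915 -0.     -0.8722  1.6122]
t 12.18 pos [ 0.4082 -0.3175  0.1486] xyz cm [  0.07 -63.31  -0.1 ] turn [ 0.02  0.09 79.34]
```

View pics/w3.png

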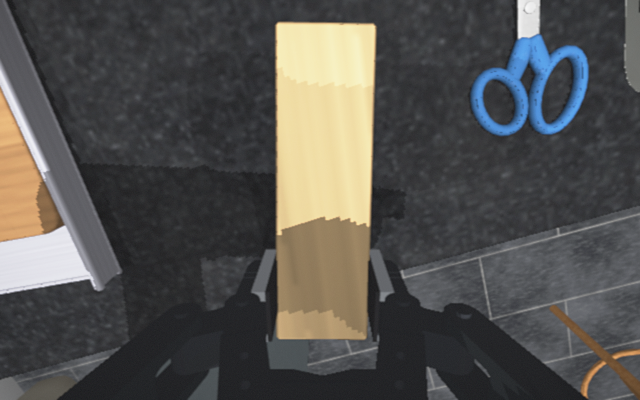

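Wedge held centrally and straight: tip edge (276–375, 24), heel (277–367, 338). Carry it to the left side of the tray.

```bash
python3 -m crank '{"turn":[[0,0,4],[0,0,9],[0,0,14],[0,0,19],[0,0,24],[0,0,29],[0,0,34],[0,0,39],[0,0,44],[0,0,49]],"xyz":[[0,-2,0],[0,-5.5,0],[0,-9,0],[0,-12.5,0],[0,-16,0],[0,-19.5,0],[0,-23,0],[0,-26.5,0],[0,-30,0],[0,-33.5,0]],"gripper":[0,0,0,0,0,0,0,0,0,0]}';  python3 -c "
from h import *
goal([.5999,.2859,.15],173.1)"
```

```text
t: 13.02
ee_pos: [0.5089, 0.003, 0.1472]
ee_rot: [2.62, -1.727, -0.005]
force: [1.0, -0.9, -0.1]
gripper_width: 0.0387
finger_force: 60.9
t 13.02 pos [0.5089 0.003  0.1472] xyz cm [-22.41 -19.52  -0.36] turn [ 0.26 -0.03 30.13]
```

```bash
python3 -m crank '{"turn":[[0,0,4],[0,0,8],[0,0,12],[0,0,16],[0,0,20],[0,0,24],[0,0,28],[0.2,0,30.1],[0.2,0,30.1],[0.2,0,30.1]],"xyz":[[-2.7,-2.4,0],[-5.4,-4.8,0],[-8.1,-7.2,0],[-10.8,-9.6,0],[-13.5,-12,0],[-16.2,-14.2,0],[-19,-16.5,0],[-21.5,-18.7,0],[-22.4,-19.5,0],[-22.4,-19.5,0]],"gripper":[0,0,0,0,0,0,0,0,0,0]}';  python3 -c "
from h import *
print(state()['qpos']);goal([.5999,.2859,.034],173.1)"
```

```text
t: 13.85
ee_pos: [0.5992, 0.287, 0.1459]
ee_rot: [2.093, -2.342, 0.002]
force: [-0.7, -0.1, 0.1]
gripper_width: 0.0383
finger_force: 61.0
[ 0.6903  0.5326 -0.0241  0.0018 -1.015  -0.8035]
t 13.85 pos [0.5992 0.287  0.1459] xyz cm [ 0.09 -0.07 11.19] turn [-0.03 -0.1   0.47]
```

```bash
python3 -m crank '{"turn":[[0,0,0.4],[0,0,0.4],[0,0,0.4],[0,0,0.4],[0,0,0.4],[0,0,0.4],[0,0,0.4],[0,0,0.4]],"xyz":[[0,0,3],[0,0,6],[0,0,8.5],[0,0,10],[0,0,11],[0,0,11.2],[0,0,11.2],[0,0,11.2]],"gripper":[0,0,0,0,0,0,0,0]}';  python3 -c "
from h import *
print(state()['force']);goal([.5999,.2859,.0285],173.1)
im=cams.read_camera('top');cv2.imwrite('pics/t6.png',im)
b=blob(im,(5,80,60),(25,255,255),(225,140,385,255));p=ray(cam('top'),b,.035);r=rect(p);print(r)
cv2.imwrite('pics/s2.png',cams.read_camera('side'))"
```

```text
t: 14.52
ee_pos: [0.6006, 0.2847, 0.0381]
ee_rot: [-2.079, 2.35, -0.004]
force: [-0.3, 0.2, -0.1]
gripper_width: 0.0387
finger_force: 61.0
[-0.2742  0.1917 -0.1398]
t 14.52 pos [0.6006 0.2847 0.0381] xyz cm [-0.11  0.08  0.96] turn [-0.26  0.1  -0.12]
((567.233154296875, 16.6873779296875), (297.9796447753906, 209.59420776367188), 83.08509826660156)
```

```bash
python3 -m crank '{"turn":[[0,0,0],[0,0,0],[0,0,0]],"xyz":[[0,0,0.3],[0,0,0.5],[0,0,0.5]],"gripper":[0,0,0]}'; python3 -m crank '{"turn":[[0,0,0],[0,0,0],[0,0,0]],"xyz":[[0,0,0.2],[0,0,0.2],[0,0,0.2]],"gripper":[0,0,0]}';  python3 -m crank '{"turn":[[0,0,0],[0,0,0],[0,0,0]],"xyz":[[0,0,0.15],[0,0,0.15],[0,0,0.15]],"gripper":[0,0,0]}'; python3 -c "
from h import *
print(state()['force'],state()['moment']);goal([.5999,.2859,.0285],173.1)"
```

```text
t: 14.87
ee_pos: [0.5998, 0.2847, 0.0321]
ee_rot: [-2.079, 2.351, -0.003]
force: [-0.2, -0.9, -1.1]
gripper_width: 0.0387
finger_force: 61.0
t: 15.12
ee_pos: [0.5999, 0.2847, 0.03]
ee_rot: [-2.08, 2.351, -0.003]
force: [0.2, 0.2, -0.4]
gripper_width: 0.0389
finger_force: 61.0
t: 15.37
ee_pos: [0.6002, 0.2849, 0.0289]
ee_rot: [-2.079, 2.351, -0.003]
force: [0.0, 0.8, -0.5]
gripper_width: 0.0386
finger_force: 61.1
[ 0.0424  0.7938 -0.5422] [ 0.0045 -0.036  -0.0272]
t 15.37 pos [0.6002 0.2849 0.0289] xyz cm [-0.09  0.04  0.04] turn [-0.21  0.07 -0.11]
```

```bash
for i in 1 ; do python3 -m crank '{"turn":[[0,0,0],[0,0,0]],"xyz":[[0,0,0.1],[0,0,0.1]],"gripper":[0,0]}'; done;  python3 -m crank '{"turn":[[0,0,0],[0,0,0]],"xyz":[[0,0,0.1],[0,0,0.1]],"gripper":[0,0]}';  python3 -m crank '{"turn":[[0,0,0],[0,0,0]],"xyz":[[0,0,0.1],[0,0,0.1]],"gripper":[0,0]}'; python3 -c "
from h import *
print(state()['force'],state()['moment'])"
```

```text
t: 15.53
ee_pos: [0.6002, 0.2849, 0.0286]
ee_rot: [-2.079, 2.35, -0.003]
force: [-0.9, 0.1, 4.4]
gripper_width: 0.0391
finger_force: 61.6
t: 15.7
ee_pos: [0.6002, 0.285, 0.0286]
ee_rot: [-2.08, 2.35, -0.004]
force: [-3.1, -0.4, 9.5]
gripper_width: 0.0387
finger_force: 62.2
t: 15.87
ee_pos: [0.6002, 0.285, 0.0286]
ee_rot: [-2.08, 2.35, -0.004]
force: [-3.1, -1.0, 13.0]
gripper_width: 0.0385
finger_force: 62.7
[-3.0795 -0.9741 13.0033] [-0.3513  1.5691 -0.0851]
```

```bash
python3 -m crank '{"turn":[[0,0,0],[0,0,0],[0,0,0],[0,0,0],[0,0,0],[0,0,0],[0,0,0],[0,0,0]],"xyz":[[0,0,-0.2],[0.5,0,-0.2],[1.2,0,-0.2],[2,0,-0.2],[2.8,0,-0.2],[3.5,0,-0.2],[4,0,-0.2],[4,0,-0.2]],"gripper":[0,0,0,0,0,0,0,0]}'; python3 -c "
from h import *
s=state();print(s['force'],s['moment']);p=s['ee_pos'][:2]*1000-[585.3,165.8];print('tip past end',106-p@[.1205,.9927],'lat',p@[.9927,-.1205])
goal([.5999,.2859,.0285],173.1)"
```

```text
t: 16.53
ee_pos: [0.596, 0.2441, 0.0286]
ee_rot: [-2.077, 2.35, -0.004]
force: [0.4, 0.0, 5.6]
gripper_width: 0.0385
finger_force: 61.8
[0.4385 0.0361 5.5737] [-0.1694 -0.1823 -0.0557]
tip past end 26.962781322773452 lat 1.2011274859458467
t 16.53 pos [0.596  0.2441 0.0286] xyz cm [-4.19  0.13  0.02] turn [-0.31  0.11 -0.14]
```

```bash
python3 -m crank '{"turn":[[0,0,0],[0,0,0],[0,0,0]],"xyz":[[0.3,0,0],[0.3,0,0],[0.3,0,0]],"gripper":[0,0,0]}'; python3 -m crank '{"turn":[[0,0,0],[0,0,0],[0,0,0]],"xyz":[[0.4,0,0],[0.4,0,0],[0.4,0,0]],"gripper":[0,0,0]}'; python3 -m crank '{"turn":[[0,0,0],[0,0,0],[0,0,0]],"xyz":[[0.4,0,0],[0.4,0,0],[0.4,0,0]],"gripper":[0,0,0]}';python3 -c "
from h import *
s=state();print(s['force'],s['moment']);p=s['ee_pos'][:2]*1000-[585.3,165.8];print('tip past end',106-p@[.1205,.9927],'lat',p@[.9927,-.1205])"
```

```text
t: 16.78
ee_pos: [0.5958, 0.2418, 0.0286]
ee_rot: [-2.078, 2.349, -0.004]
force: [-0.3, 1.3, 6.0]
gripper_width: 0.0387
finger_force: 61.8
t: 17.03
ee_pos: [0.5959, 0.239, 0.0287]
ee_rot: [-2.077, 2.347, -0.004]
force: [2.5, 4.1, 5.2]
gripper_width: 0.0386
finger_force: 61.7
t: 17.28
ee_pos: [0.5954, 0.2355, 0.0287]
ee_rot: [-2.077, 2.346, -0.004]
force: [2.7, 4.9, 5.0]
gripper_width: 0.0387
finger_force: 61.7
[2.7205 4.898  4.9629] [ 1.3359 -0.3256  0.0557]
tip past end 35.60894721953066 lat 1.6573438449546956
```

```bash
python3 -m crank '{"turn":[[0,0,0],[0,0,0],[0,0,0],[0,0,0],[0,0,0],[0,0,0],[0,0,0]],"xyz":[[0.4,0,0],[0.8,0,0],[1.1,0.1,0],[1.4,0.1,0],[1.7,0.1,0],[1.7,0.1,0],[1.7,0.1,0]],"gripper":[0,0,0,0,0,0,0]}'; python3 -c "
from b import *
board('t7',(225,140,385,255))
cv2.imwrite('pics/s3.png',cams.read_camera('side'))
s=state();p=s['ee_pos'][:2]*1000-[585.3,165.8];print('tip past end',106-p@[.1205,.9927],'lat',p@[.9927,-.1205])
a=cv2.imread('pics/s2.png')[150:240,250:370];b=cv2.imread('pics/s3.png')[150:240,250:370]
cv2.imwrite('pics/cmp.png',cv2.resize(np.vstack([a,b]),None,fx=3.2,fy=3.2,interpolation=cv2.INTER_CUBIC))
goal([.5999,.2859,.0285],173.1)"
```

```text
t: 17.87
ee_pos: [0.5924, 0.2189, 0.0286]
ee_rot: [-2.077, 2.346, -0.004]
force: [2.4, 6.1, 5.1]
gripper_width: 0.0388
finger_force: 61.7
[0.5924 0.2189 0.0286] [2.3722 6.1343 5.1028] [ 1.4813 -0.2271  0.0188]
TCP tray x,y from corner -103.2521604017452 350.5110810067384
board ((570.427001953125, 38.09657287597656), (341.1072082519531, 210.01170349121094), 82.90471649169922)
centre from corner (want -105,150) -103.33150120605464 168.41871778564453
tip past end 52.49133196397594 lat 0.6493851936519355
t 17.97 pos [0.5924 0.2188 0.0287] xyz cm [-6.75  0.07  0.04] turn [-0.42  0.25 -0.06]
```

View pics/cmp.png

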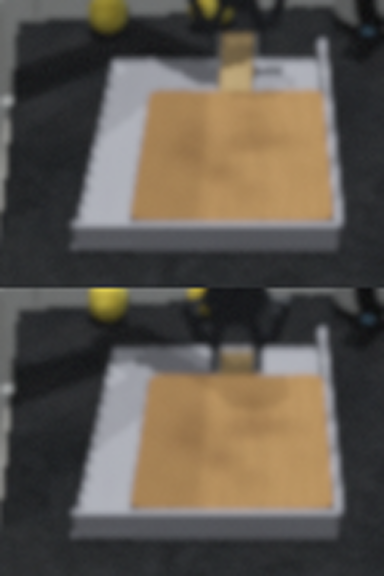

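The lower crop (after) shows the board's far edge about 1 px higher than before, near 4 mm, still flush along both lips. The wedge is centred at (238, 360). One small push remains.

```bash
python3 -m crank '{"turn":[[0,0,0],[0,0,0],[0,0,0],[0,0,0]],"xyz":[[0.15,0,0],[0.25,0,0],[0.25,0,0],[0.25,0,0]],"gripper":[0,0,0,0]}'; python3 - <<'E'
from h import *
s=state();print(s['force'],s['gripper_width']);p=s['ee_pos'][:2]*1000-[585.3,165.8];print('tip past end',106-p@[.1205,.9927],'lat',p@[.9927,-.1205])
c=cam("wrist");im=cams.read_camera("wrist");cv2.imwrite("pics/w5.png",im)
# sub-pixel far-edge row of the board, side camera, before/after
b=cams.read_camera("side");cv2.imwrite("pics/s4.png",b)
cs=cam("side")
def edge(I,cols):
    g=cv2.cvtColor(I,cv2.COLOR_BGR2HSV)[:,:,1].astype(float);o=[]
    for k in cols:
        q=g[168:190,k];lo,hi=q[:6].min(),q[-5:].mean();h=(lo+hi)/2;i=np.where((q[:-1]<h)&(q[1:]>=h))[0][-1];o.append(168+i+(h-q[i])/(q[i+1]-q[i]))
    return np.array(o)
a=cv2.imread("pics/s2.png");cols=list(range(300,314,2))+list(range(336,350,2))
d=edge(a,cols)-edge(b,cols)
P=np.array([.585,.166,.035]);print(d.round(2),"px per mm",(proj(cs,P)-proj(cs,P+[0,0,.001]))[0,1],"lift mm",np.median(d)/(proj(cs,P)-proj(cs,P+[0,0,.001]))[0,1])
E
```

```text
t: 18.3
ee_pos: [0.5921, 0.2168, 0.0287]
ee_rot: [-2.077, 2.345, -0.004]
force: [1.1, 7.6, 5.3]
gripper_width: 0.039
finger_force: 61.7
[1.0769 7.5537 5.3415] 0.03900043736002296
tip past end 54.55331936479894 lat 0.6466393771489354
[1.92 2.18 2.   1.86 1.89 2.   2.   0.89 1.01 1.15 1.29 1.25 1.06 1.24] px per mm 0.23279291519341427 lift mm 6.77429383745569
```

View pics/w5.png

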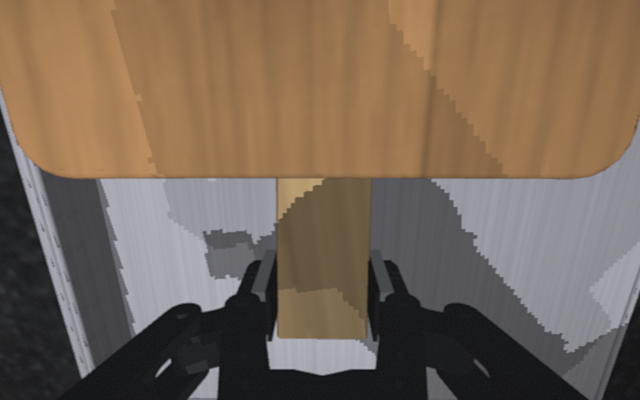

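The wrist view shows the wedge centred under the free end (columns 277–370). The board's edge is level at row 178 on both sides, and only the wedge touches it. As a cross-check I'll compute the exposed wedge length from this picture.

```bash
python3 - <<'E'
from h import *
c=cam("wrist")
h=ray(c,(322,338.5),.033)[0]
for z in(.038,.040,.042):
    e=ray(c,[(150,178),(323,178),(540,178)],z);print(z,e[:,:2].round(4).tolist(),"tip past end",130-1000*np.linalg.norm(h[:2]-e[1,:2]))
E
```

```text
0.038 [[0.6476, 0.1591], [0.5866, 0.1663], [0.5107, 0.1754]] tip past end 55.73577171940353
0.04 [[0.6465, 0.1587], [0.5865, 0.1658], [0.512, 0.1747]] tip past end 55.19515510580892
0.042 [[0.6453, 0.1583], [0.5864, 0.1653], [0.5132, 0.174]] tip past end 54.6545379227658
```

```bash
python3 -c "
from rig import env
print(env.hand_in())"
```

```text
the job is handed in; nothing more can be done
None
```

I've handed the job in: the board is flush in the tray corner, and the held wedge is about 55 mm under the middle of its free left end, which should lift it about 5 mm (the side camera read roughly 5 to 7 mm, with shadows on the edge).

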